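# Dry box: pile the cassettes, crack the sealed lid and hold it ajar

## Robot

A 7-joint arm with a two-finger parallel gripper is mounted at the origin on the work surface. World frame = base frame: x ahead of the robot, y to its left, z up, the work surface at z = 0. Lengths are in m, angles in rad, forces in N, time in s.
With the tool pointing down it reaches from about 0.425 to 0.925 m from the base axis. Payload 6.8 kg.
Tool frame: the origin (TCP) lies between the finger pads; the fingertips stand r.tcp_to_tips ahead of it and the grasp point (between the pads) lies 3 mm ahead of it (r.tcp_to_tips is the distance from the TCP to the fingertips, in m); z points along the fingers, y is the line along which they close (so a half turn about z gives the same grasp; the last joint's range is limited). The gripper opens to 85 mm and grips with 20 to 120 N. Pads are 22 mm wide; open, the fingers measure 114 mm over their backs; the gripper's body (76 mm by 85 mm) begins 54 mm behind the grasp point. The pads swing forward as they close: fully open they stand 13 mm farther back than shut.
Start: joints at [-1.261, 0.477, 0.022, 1.555, -0.011, 1.109, -0.083], TCP at [0.274, 0.617, 0.253] pointing down, gripper open.
Joint ranges: [-2.96, 2.96], [-0.34, 2.1], [-1.41, 1.46], [0.24, 2.44], [-1.37, 4.51], [0.17, 1.92], [-2.96, 2.96]. Speed limits (rad/s): [2.39, 2.39, 3.14, 3.14, 3.14, 3.14, 3.14].

## Interface

Orientations are given as a rotation vector (axis times angle).
In Python, from bench import r gives the robot as it stands. The module is installed in compiled form; this text tells all that it offers.
- The arm moves only by the tool step_arm, never from a script. Its argument "moves" is a list of rows, each an object of numbers: "rx", "ry", "rz": the turn, a rotation vector about the tool's x, y, z in degrees; "dx", "dy", "dz": the shift along the tool's x, y, z in mm; "gripper": the opening, from -1 (shut) to 1 (fully open). In form: [{"rx": .., "ry": .., "rz": .., "dx": .., "dy": .., "dz": .., "gripper": ..}, ...]. A call has 1 to 20 rows; each row shifts and turns the commanded pose from where the row before left it, along the tool's axes as they then stand; what a row does not reach is not made up. A row lasts 1/8 s, in which the tool goes at most 62.5 mm and 10.7 degrees, less where a joint would pass 70% of its speed; a pose out of reach is approached as far as the arm can. A call is refused whole if a number of a shift passes 62.5 or a number of a turn 10.7, either way. A call with a gripper value outside its range is refused whole. The fingers move at their own pace and stop on an object; "grip_force" is the grip in N (left out, the last holds). Time passes only in rows, so rows that do not move let the fingers close. It gives the time, the measured TCP pose, the force, the opening and the grip force at its end, in the units of the state.
- r.get_obs(): the state, without advancing time (a new reading comes with each control period).
- r.grab_frame(name): name is "scene" or "top"; returns the picture (420x560x3 uint8, blue, green, red); there is no depth.
- r.camera_info(name): a dict with "mtx" (3x3 intrinsics, pixels), "rvec" (rotation vector, rad) and "tvec" (3), from world to camera coordinates, as OpenCV has them. Camera axes: x right, y down, z forward; pixel columns grow to the right and rows downward; lengths in m; the calibration is good to about 2 mm. A picture is of the moment at which its call begins. camera_info takes no time and is no camera call.
- r.hand_in(): hands the job in; it is judged then, once.
The state is a dict: "clock": time; "joints": joint angles; "qvel": joint speeds; "tau": joint torques, N m; "tcp_pos": TCP position; "orientation": TCP orientation; "contact_force": force on the tool from outside, world axes, zero at the start; "moment": the same for the moment, N m; "grip_width": finger opening in m; "gripper_force": force on a finger pad.
Only numpy, scipy, OpenCV 4.12 (cv2) and the standard library are available. Lean on these libraries where they do the work, as an engineer would, in place of code of your own. Each camera call takes 0.05 s, during which the arm holds its last target. There are 200 camera calls.

## Task

The three drying cassettes are going into the filament dry box: pile the two orange-and-white ones squarely on top of the black one, flat and edge to edge, and let go of the pile. Then take the handle of the dry box's lid (its clips are already off), pull until the sticky gasket gives without letting the lid fly up, and hold the front edge about 50 mm open: room for me to slip the pile in, while the dry air stays inside. Finish while still holding the lid up like that in the gripper, with nothing propping it, and leave everything else on the bench where it is.

Things in the scene. Friction and masses are not known exactly. Their poses are not given: they have to be found in the camera images.
- carbon_mid (a point): Black drying cassette (carbon), a flat rigid slab 84 x 52 x 12 mm, 70 g, dark grille on top, lying on the green mat; the bottom of the pile. Point: its centre, 6 mm above its underside. x along its 84 mm length, y across its 52 mm width, z up.
- silica1_mid (a point): White drying cassette with an orange grille (silica), same size and mass as the black one, lying on the green mat. Point: its centre; x along its length, y across its width, z up.
- silica2_mid (a point): The other white cassette with an orange grille, identical to the first. Point: its centre; same axes.
- mat: Green craft mat, 260 x 260 x 3 mm, fixed flat on the bench; the three cassettes and two small prints lie on it. Origin: centre of its underside.
- drybox: Filament dry box, screwed to the bench: pale tub 240 x 240 mm, rim 84 mm high, thin blue gasket, closed by a lid with a grey frame and a clear window through which a black spool with orange filament is seen. Origin: centre of its underside on the bench. x from the front (dial, opened clips, handle side, towards the robot) to the hinge side, y to the left, z up.
- lid_handle (a point): Middle of the lid's black bow handle: a round bar 12 mm in diameter, parallel to the hinge (box y), 110 mm between its two posts, near the lid's front edge. The bar's centre is 34 mm above the lid's top (128 mm above the bench when shut), so 28 mm are free under the bar. It lies 221 mm in front of the hinge axis and 40 mm above it when the lid is shut. It moves with the lid; its axes are those of the box when shut.
- lid_hinge (a point): Point on the lid's hinge axis, at the back of the box (box x = +126 mm, 88 mm above the bench). The axis runs along the box's y.
- lid_front (a point): Middle of the lower front edge of the lid, 246 mm from the hinge axis; when shut 86 mm above the bench. Its rise is the opening of the lid.
- lid (a joint): Opening angle of the lid in rad: 0 shut, grows as the front edge rises (0.2 rad = 49 mm at the front edge), stop at 1.9. The lid weighs 0.35 to 0.6 kg and falls when let go (no stay). Shut, its tacky gasket holds it: the pull needed straight up at the handle builds up over the first 3 mm of rise to a peak of about 10 to 20 N (more when pulled fast, less when slowly), then drops at once to the lid's weight (2 to 3.5 N at the handle).
- red_print: Red printed zigzag figure, about 75 x 35 x 10 mm, loose on the mat; a bystander. Origin: centre of its underside.
- yellow_print: Yellow printed cross-shaped figure, about 65 x 50 x 10 mm, loose on the mat; a bystander. Origin: centre of its underside.
- green_print: Green printed lizard figure, about 150 x 85 x 14 mm, loose on the bench; a bystander. Origin: near its centre, at its underside.
- mug_white: White mug, 82 mm across, 95 mm high, loose; a bystander. Origin: centre of its underside.
- mug_orange: Orange mug, 82 mm across, 95 mm high, loose, at the back of the bench; a bystander. Origin: centre of its underside.
- badge_tub: Clear tub with white badges, 90 mm across, 50 mm high, loose; a bystander. Origin: centre of its underside.
There are look-alikes about, which are no part of the job. Leave any purple or turquoise look-alike of the part that bears silica2_mid alone.

How it is judged:
On the way, in this order (a step that is already met when the one before it is completed fails the run):
1. The two orange-and-white cassettes lie squarely on the black one and are let go (((horizontal distance between each of silica1_mid, silica2_mid and carbon_mid below 0.008 m and angle between the x axis of each of silica1_mid, silica2_mid and the x axis of carbon_mid, either way round below 0.12 rad and z of silica1_mid in the frame of carbon_mid between 0.009 and 0.015 m and angle between each of silica1_mid, silica2_mid's own z axis and vertical below 0.06 rad and z of silica2_mid in the frame of carbon_mid between 0.021 and 0.027 m and horizontal distance between silica1_mid and silica2_mid below 0.008 m) or (horizontal distance between each of silica2_mid, silica1_mid and carbon_mid below 0.008 m and angle between the x axis of each of silica2_mid, silica1_mid and the x axis of carbon_mid, either way round below 0.12 rad and z of silica2_mid in the frame of carbon_mid between 0.009 and 0.015 m and angle between each of silica2_mid, silica1_mid's own z axis and vertical below 0.06 rad and z of silica1_mid in the frame of carbon_mid between 0.021 and 0.027 m and horizontal distance between silica2_mid and silica1_mid below 0.008 m)) and angle between carbon_mid's own z axis and vertical below 0.06 rad and height (world z) of carbon_mid below 0.013 m and contact force between each of carbon, silica1, silica2 and the fingers below 0.05 N and linear speed of each of carbon, silica1, silica2 below 0.02 m/s and value of joint lid below 0.01 rad), for 0.3 s.
2. The lid has broken free of its gasket, in the gripper's fingers (value of joint lid above 0.06 rad and contact force between lid and the fingers above 0.5 N), for 0.1 s.
At the end, for the whole second after the job is handed in: The fingers hold the lid still (over 1 N), its front edge 37 to 65 mm above shut, no loose thing touching it; the two orange-and-white cassettes lie flat, released and at rest on the black one, in either order, all within 8 mm and 0.12 rad of one another (z of lid_front in the frame of drybox between 0.123 and 0.151 m and velocity of joint lid between -0.05 and 0.05 rad/s and contact force between lid and the fingers above 1 N and contact force between lid and carbon below 0.05 N and contact force between lid and silica1 below 0.05 N and contact force between lid and silica2 below 0.05 N and contact force between lid and red_print below 0.05 N and contact force between lid and yellow_print below 0.05 N and contact force between lid and green_print below 0.05 N and contact force between lid and mug_white below 0.05 N and contact force between lid and mug_orange below 0.05 N and contact force between lid and badge_tub below 0.05 N and ((horizontal distance between each of silica1_mid, silica2_mid and carbon_mid below 0.008 m and angle between the x axis of each of silica1_mid, silica2_mid and the x axis of carbon_mid, either way round below 0.12 rad and z of silica1_mid in the frame of carbon_mid between 0.009 and 0.015 m and angle between each of silica1_mid, silica2_mid's own z axis and vertical below 0.06 rad and z of silica2_mid in the frame of carbon_mid between 0.021 and 0.027 m and horizontal distance between silica1_mid and silica2_mid below 0.008 m) or (horizontal distance between each of silica2_mid, silica1_mid and carbon_mid below 0.008 m and angle between the x axis of each of silica2_mid, silica1_mid and the x axis of carbon_mid, either way round below 0.12 rad and z of silica2_mid in the frame of carbon_mid between 0.009 and 0.015 m and angle between each of silica2_mid, silica1_mid's own z axis and vertical below 0.06 rad and z of silica1_mid in the frame of carbon_mid between 0.021 and 0.027 m and horizontal distance between silica2_mid and silica1_mid below 0.008 m)) and angle between carbon_mid's own z axis and vertical below 0.06 rad and height (world z) of carbon_mid below 0.013 m and contact force between each of carbon, silica1, silica2 and the fingers below 0.05 N and linear speed of each of carbon, silica1, silica2 below 0.02 m/s); the arm keeps its last pose, push and grip.
It fails at once if the lid flies up: its front edge rises more than 90 mm (z of lid_front in the frame of drybox above 0.176 m).
It fails at once if one of the printed figures is disturbed (moved more than 25 mm) (distance of any of red_print, yellow_print, green_print from where it was at the start of the episode above 0.025 m).
It fails at once if a mug is disturbed (moved more than 25 mm) (distance of any of mug_white, mug_orange from where it was at the start of the episode above 0.025 m).
It fails at once if the tub of badges is disturbed (moved more than 25 mm) (distance of badge_tub from where it was at the start of the episode above 0.025 m).
It also fails if it takes over 58 s, if anything falls off the work surface, if the arm or the gripper's body presses on something with over 40 N, if the wrist force passes 120 N, or if a joint passes its speed limit or range.

## Working session

There is one attempt and no reset: what is moved stays moved. The work goes in short steps, Python scripts to look and compute and a tool call to move; the robot and the scene stay as the last step left them, time stands still between calls to the robot, and variables do not carry over. Pictures are saved under pics/ and viewed, at most 10 in all, crops included, and the job is handed in when it is done.

Besides the shell and the picture viewer there is one more tool, called after "Emit:" in YAML: its name, and indented under it one key for each argument. step_arm: Moves the arm, as the interface text tells. Its arguments: {"type":"object","properties":{"moves":{"type":"array","items":{"type":"object","properties":{"rx":{"type":"number"},"ry":{"type":"number"},"rz":{"type":"number"},"dx":{"type":"number"},"dy":{"type":"number"},"dz":{"type":"number"},"gripper":{"type":"number"}}}},"grip_force":{"type":"number"}},"required":["moves"]}

```bash
mkdir -p pics
cat > h.py <<'E'
import numpy as np, cv2
from bench import r
def cam(n):
    c=r.camera_info(n); R=cv2.Rodrigues(np.array(c["rvec"],float))[0]
    return np.array(c["mtx"],float),R,np.array(c["tvec"],float).ravel()
def ray(n,uv,z):
    K,R,t=cam(n); o=-R.T@t
    uv=np.atleast_2d(np.array(uv,float)); d=(R.T@np.linalg.inv(K)@np.c_[uv,np.ones(len(uv))].T).T
    return o+d*((z-o[2])/d[:,2])[:,None]
def proj(n,p):
    K,R,t=cam(n); q=(K@(R@np.atleast_2d(p).T+t[:,None])).T
    return q[:,:2]/q[:,2:]
E
python3 - <<'E'
from h import *
for n in("scene","top"):
    f=r.grab_frame(n); cv2.imwrite(f"pics/{n}0.png",f)
    K,R,t=cam(n); print(n,-R.T@t,K[0,0])
o=r.get_obs(); print(o["clock"],o["tcp_pos"],o["orientation"],o["grip_width"],r.tcp_to_tips)
E
```

```text
scene [ 1.19787984 -0.91477725  1.01596731] 513.5493063058439
top [ 3.42797641e-01 -3.72307597e-04  1.45817554e+00] 410.6739532881768
0.1 [0.27370347 0.61648176 0.25242815] [-6.51456633e-01 -3.07308554e+00  2.55133627e-03] 0.08527149159932684 0.022
```

View pics/scene0.png

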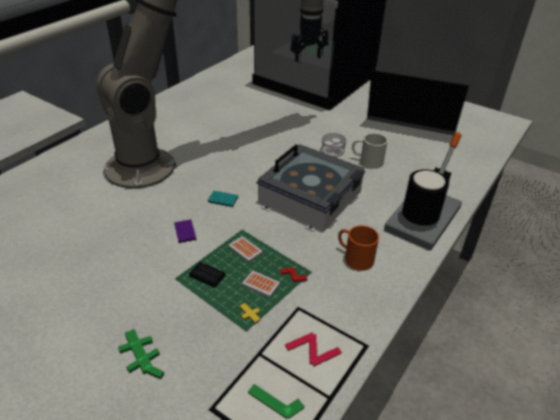

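View pics/top0.png

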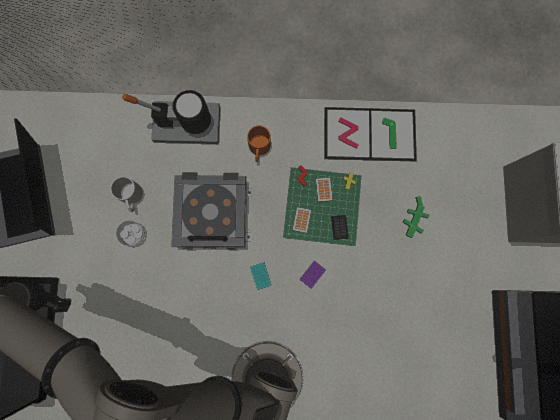

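The candidates for silica cassettes are the orange/white slabs at top-view px (323,189) and (302,220). Black is at (339,227). The purple (313,274) and teal (261,275) slabs lie off the mat and are look-alikes to leave alone. The red print is at (301,176), the yellow at (350,181), and the handle at about (208,238). Next I'll measure and check with a close crop.

```bash
cat > meas.py <<'E'
from h import *
def comps(m,amin,amax):
    n,l,s,c=cv2.connectedComponentsWithStats(m.astype(np.uint8)*255)
    return [(l==i) for i in range(1,n) if amin<=s[i,4]<=amax]
def fit(cn,m,z):
    # metric rectified: pixel rays on plane
    v,u=np.nonzero(m); P=ray(cn,np.c_[u,v],z)[:,:2]
    (c,s,a)=cv2.minAreaRect((P*1000).astype(np.float32))
    b=cv2.boxPoints((c,s,a)); e=[b[1]-b[0],b[2]-b[1]]; L=max(e,key=np.linalg.norm)
    mu=P.mean(0); w,V=np.linalg.eigh(np.cov((P-mu).T)); ax=V[:,1]
    return mu*1000,np.round(np.sort(s),1),np.degrees(np.arctan2(L[1],L[0]))%180,np.degrees(np.arctan2(ax[1],ax[0]))%180,np.array(c)
def masks(cn):
    f=r.grab_frame(cn); hsv=cv2.cvtColor(f,cv2.COLOR_BGR2HSV); H,S,V=[hsv[...,i].astype(int) for i in range(3)]
    mp=np.array([[.45,-.35,0],[.8,-.35,0],[.8,-.03,0],[.45,-.03,0]],float)
    roi=np.zeros(H.shape,np.uint8); cv2.fillConvexPoly(roi,proj(cn,mp).astype(np.int32),1); roi=roi>0
    green=(H>45)&(H<95)&(S>70)
    return f,H,S,V,roi,green
E
python3 - <<'E'
from meas import *
np.set_printoptions(precision=1,suppress=True)
for cn in("top","scene"):
    f,H,S,V,roi,g=masks(cn)
    gm=max(comps(g&roi,300,1e6),key=lambda m:m.sum())
    print(cn,"mat",fit(cn,gm,.003))
    cs=cv2.findContours(gm.astype(np.uint8),cv2.RETR_EXTERNAL,cv2.CHAIN_APPROX_NONE)[0]
    hull=np.zeros(H.shape,np.uint8); cv2.fillConvexPoly(hull,cv2.convexHull(max(cs,key=len)),1)
    ng=(hull>0)&~g
    for m in comps(ng,40,3000):
        print(" obj",np.argwhere(m).mean(0)[::-1],m.sum(),"hsv",np.median(H[m]),np.median(S[m]),np.median(V[m]),*fit(cn,m,.015))
    v,u=np.nonzero(hull); a,b,c,d=v.min()-8,v.max()+8,u.min()-8,u.max()+8
    cv2.imwrite(f"pics/{cn}_crop.png",cv2.resize(f[a:b,c:d],None,fx=4,fy=4,interpolation=cv2.INTER_CUBIC)); print(a,c)
a=cv2.imread("pics/top_crop.png");b=cv2.imread("pics/scene_crop.png")
h=max(len(a),len(b));pad=lambda i:cv2.copyMakeBorder(i,0,h-len(i),0,0,0)
o=np.hstack([pad(a),pad(b)]);k=min(800/o.shape[1],600/o.shape[0]);cv2.imwrite("pics/crops.png",cv2.resize(o,None,fx=k,fy=k)); print(k,a.shape)
E
```

```text
top mat (array([ 588.7, -183.5]), array([256.3, 256.7]), np.float32(174.81238), np.float64(84.52840073165491), array([ 591.3, -183.4]))
 obj [303.4 176.3] 144 hsv 2.0 170.0 120.5 [ 695.2 -112.9] [61.2 62.9] 1.4868885 9.358257029394764 [ 694.6 -117.3]
 obj [323.5 188.7] 406 hsv 14.0 52.0 137.0 [ 651.5 -185.9] [68.2 99.8] 0.07088194 3.872737189562855 [ 655.8 -182.4]
 obj [348.9 181.1] 153 hsv 29.0 148.0 129.0 [ 681.6 -277.7] [59.1 68.9] 91.4752 24.928427258269664 [ 678.2 -269.4]
 obj [301.6 219.8] 471 hsv 57.0 54.0 135.0 [ 536.8 -108.7] [110.7 116.8] 136.01942 174.34744906574656 [ 538.3 -108.2]
 obj [339.9 227. ] 394 hsv 66.0 18.0 45.0 [ 514.3 -244.6] [77.2 96.4] 3.2559285 9.001480496716454 [ 516.1 -253. ]
160 275
scene mat (array([ 597.5, -199.3]), array([254.6, 255.2]), np.float32(174.85272), np.float64(73.07417924284245), array([ 592.9, -184.4]))
 obj [245.1 248.4] 540 hsv 11.0 58.0 151.0 [ 541.5 -110.7] [63.7 97.4] 170.144 167.0630539810769 [ 540.8 -110.3]
 obj [206.9 273.8] 434 hsv 120.0 20.0 23.0 [ 519.3 -246.4] [59.  87.2] 7.437123 4.605399066286964 [ 517.2 -242.6]
 obj [292.2 273.6] 230 hsv 3.0 197.0 105.5 [ 701.3 -112.8] [43.5 71.7] 177.20093 179.65023289901637 [ 697.4 -110.7]
 obj [260.4 283.4] 655 hsv 11.0 60.0 151.0 [ 653.7 -190. ] [66.7 92.1] 6.6052775 3.4006576262586634 [ 653.  -190.2]
 obj [249.5 312.5] 275 hsv 25.0 179.0 145.0 [ 689.1 -282.5] [51.6 64.6] 177.7285 162.92918751904784 [ 685.8 -282. ]
223 169
0.8298755186721992 (372, 372, 3)
```

View pics/crops.png

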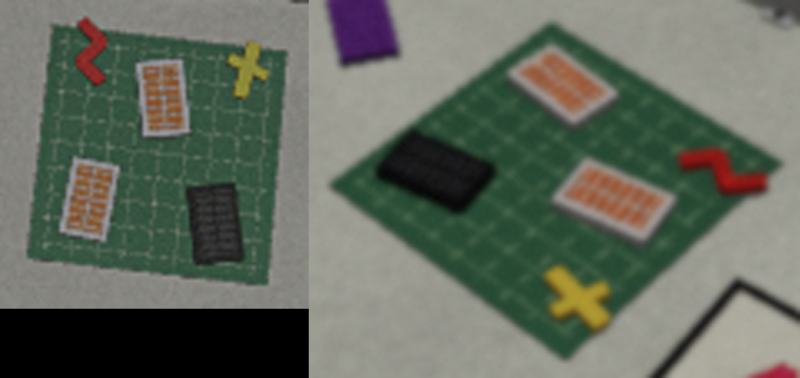

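The crop confirms it: two orange/white slabs at left-panel (163,97) and (90,200), the black one at (215,223), and the red and yellow prints separate from them. Next I'll refine the slab poses, and measure the lid handle and box.

```bash
cat > fine.py <<'E'
from meas import *
# sub-pixel: upsample, then mask top face
def fine(cn,xy,kind,z=.015,half=.065,f=None):
    f=r.grab_frame(cn) if f is None else f
    uv=proj(cn,[[xy[0],xy[1],z]])[0]; k=6
    s=np.array([[xy[0]+i,xy[1]+j,z] for i in(-half,half) for j in(-half,half)]); q=proj(cn,s)
    u0,v0=np.floor(q.min(0)).astype(int);u1,v1=np.ceil(q.max(0)).astype(int)
    im=cv2.resize(f[v0:v1,u0:u1],None,fx=k,fy=k,interpolation=cv2.INTER_CUBIC)
    b,g,rr=[im[...,i].astype(int) for i in range(3)]
    m=(rr-g>-6)&(rr>75) if kind=="w" else (np.maximum(g,rr)<62 if cn=="top" else (g-rr<12)&(g<62))
    m=cv2.morphologyEx(m.astype(np.uint8),cv2.MORPH_CLOSE,np.ones((9,9)))
    m=cv2.morphologyEx(m,cv2.MORPH_OPEN,np.ones((23,23)))
    c=max(cv2.findContours(m,cv2.RETR_EXTERNAL,cv2.CHAIN_APPROX_NONE)[0],key=cv2.contourArea).reshape(-1,2)
    uvs=(c+.5)/k-.5+[u0,v0]; P=(ray(cn,uvs,z)[:,:2]*1000).astype(np.float32)
    (ct,sz,a)=cv2.minAreaRect(P); bx=cv2.boxPoints((ct,sz,a)); L=max([bx[1]-bx[0],bx[2]-bx[1]],key=np.linalg.norm)
    M=cv2.moments(P); 
    return np.array([M["m10"]/M["m00"],M["m01"]/M["m00"]]),np.array(ct),np.sort(sz),(np.degrees(np.arctan2(L[1],L[0]))+90)%180-90,cv2.contourArea(P)
E
python3 - <<'E'
from fine import *
np.set_printoptions(precision=1,suppress=True)
fr={c:r.grab_frame(c) for c in("top","scene")}
for nm,xy,k in(("A",(.54,-.11),"w"),("B",(.653,-.189),"w"),("C",(.517,-.246),"b")):
    for cn in fr: print(nm,cn,*fine(cn,xy,k,f=fr[cn]))
# box
f=fr["top"]; k=4
cv2.imwrite("pics/box.png",np.hstack([cv2.resize(f[165:260,160:262],None,fx=k,fy=k,interpolation=cv2.INTER_CUBIC)[:380,:400],cv2.resize(fr["scene"][135:235,255:370],None,fx=3.47,fy=3.8,interpolation=cv2.INTER_CUBIC)[:380,:399]]))
E
```

```text
A top [ 537.3 -107.7] [ 537.5 -107.9] [51.8 84.3] -9.310371 4065.4363933006534
A scene [502.3 -63.4] [509.4 -76.9] [ 99.4 196.1] 36.242355 11103.439562483727
B top [ 649.  -185.7] [ 649.4 -186. ] [52.3 84.4] 5.7141724 4118.088968877215
B scene [ 653.7 -189.1] [ 653.7 -189.1] [57.5 86.4] 6.5480804 4649.949786941521
C top [ 514.8 -242.5] [ 514.3 -242.6] [55.4 86.9] 6.169464 4462.034019566607
C scene [ 519.7 -247.2] [ 519.7 -247.1] [55.6 85.9] 6.560608 4435.685534899356
```

View pics/box.png

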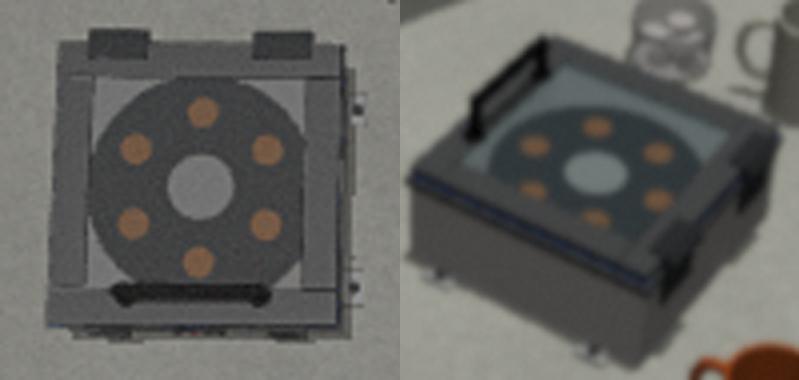

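Run:
```python
from fine import *
np.set_printoptions(precision=1,suppress=True)
o=r.get_obs(); R=cv2.Rodrigues(np.array(o["orientation"],float))[0]
print("toolx yaw",np.degrees(np.arctan2(R[1,0],R[0,0])),"tooly yaw",np.degrees(np.arctan2(R[1,1],R[0,1])),R[:,2])
for cn in("top","scene"):
    f=r.grab_frame(cn); q=proj(cn,np.array([[.45,0,.128],[.56,0,.128],[.45,.36,.128],[.56,.36,.128]]));
    print(cn,q.tolist() if cn=="scene" else "")
    m=np.zeros(f.shape[:2],bool)
    if cn=="top": m[228:246,184:232]=True
    else: m[143:175,272:300]=True
    mm=m&(f.max(2)<(42 if cn=="top" else 28))
    c=max(comps(mm,10,5000),key=lambda a:a.sum()); v,u=np.nonzero(c)
    print(c.sum(),u.min(),u.max(),v.min(),v.max(),*fit(cn,c,.128))
f=r.grab_frame("top"); g=f[236:241,184:232].max(2); print(g)
# ends check, lid corners (box.png px -> top px) at z .094
L=np.array([[62,42],[345,48],[47,325],[338,325]])/4+[160,165]-.4
print(ray("top",L,.094)*1000)
```

```text
toolx yaw 156.06247882896875 tooly yaw 66.06247702420752 [-0. -0. -1.]
top 
152 188 226 236 240 [456.  203.2] [ 13.  122.8] 91.359856 90.8875987885762 [454.6 205.4]
scene [[242.7529380763668, 185.1026863848848], [273.9737151362537, 199.2548418612525], [309.91780155833743, 132.51656348781833], [338.7828515987125, 143.1702819179992]]
96 274 296 146 171 [467.9 191.6] [ 30.1 152.8] 92.42134 96.02233050010538 [470.8 187.8]
[[117 119 120  95  52  38  33  32  38  41  27  32  26  34  32  35  35  32
   36  30  33  36  36  32  31  41  36  35  32  28  38  37  35  30  36  36
   35  35  29  33  36  35  56  71  92 117 123 119]
 [ 94  84  78  60  32  34  38  37  36  39  30  40  40  39  31  34  40  35
   33  40  36  37  31  34  34  34  30  35  31  35  34  41  38  36  36  36
   29  40  32  38  26  33  40  61  81  83  90  87]
 [ 83  83  85  61  31  29  32  40  30  36  35  27  30  37  30  32  28  32
   29  31  31  35  33  28  36  29  34  32  41  33  30  34  32  32  34  29
   33  35  33  40  33  26  33  46  87  86  93  86]
 [ 87  87  84  89  62  32  23  26  28  34  44  48  38  32  41  43  38  41
   42  43  39  45  46  40  37  37  36  35  34  39  42  36  32  36  37  33
   37  37  20  32  29  23  20  45  90  86  89  89]
 [ 85  87  88  87  87  50  39  29  35  50  64  59  63  67  63  62  62  63
   62  62  64  64  60  60  58  60  61  63  61  61  65  56  65  57  64  59
   64  63  45  33  24  24  34  71  92  89  89  89]]
[[668.5 329.1  94. ]
 [669.6  89.1  94. ]
 [428.7 326.9  94. ]
 [434.4  86.9  94. ]]
```

```bash
cat > plan.py <<'E'
from h import *
import json,sys
# usage: plan.py step_mm grip x,y,z,yawY ...  (mm, deg); tool pointing down
def pose():
    o=r.get_obs(); R=cv2.Rodrigues(np.array(o["orientation"],float))[0]
    return np.array(o["tcp_pos"])*1000,np.degrees(np.arctan2(R[1,1],R[0,1])),R,o
def plan(step,wps,p=None,yaw=None):
    rows=[]; p0,y0,R,o=pose(); p=p0 if p is None else p; yaw=y0 if yaw is None else yaw
    for w in wps:
        w=np.array(w,float); dy=(w[3]-yaw+180)%360-180
        if abs(dy)>175: dy=abs(dy)*np.sign(-1)
        n=int(max(np.ceil(np.linalg.norm(w[:3]-p)/step),np.ceil(abs(dy)/10),1))
        ps,ys=p.copy(),yaw
        for i in range(1,n+1):
            a=np.radians(yaw); ty=np.array([np.cos(a),np.sin(a),0]); tz=np.array([0,0,-1.]); tx=np.cross(ty,tz)
            d=ps+(w[:3]-ps)*i/n-p; q=np.round([d@tx,d@ty,d@tz],1 if n==1 or i==n else 0)
            t=round(-(ys+dy*i/n-yaw),1)
            p=p+q[0]*tx+q[1]*ty+q[2]*tz; yaw-=t
            rows.append({k:float(v) for k,v in zip(("dx","dy","dz","rz"),(*q,t)) if v})
    return rows
if __name__=="__main__":
    rows=plan(float(sys.argv[1]),[list(map(float,a.split(","))) for a in sys.argv[2:]])
    print(len(rows)); print(json.dumps(rows).replace('"',''))
E
python3 plan.py 48 470,180,240,-10 516.2,-244.4,60,-83.8
```

```text
20
[{dx: -36.0, dy: -32.0, dz: 1.0, rz: 7.6}, {dx: -39.0, dy: -27.0, dz: 2.0, rz: 7.6}, {dx: -43.0, dy: -21.0, dz: 1.0, rz: 7.6}, {dx: -45.0, dy: -16.0, dz: 1.0, rz: 7.6}, {dx: -47.0, dy: -10.0, dz: 2.0, rz: 7.6}, {dx: -48.0, dy: -3.0, dz: 1.0, rz: 7.6}, {dx: -48.0, dy: 3.0, dz: 1.0, rz: 7.6}, {dx: -47.0, dy: 10.0, dz: 2.0, rz: 7.7}, {dx: -45.0, dy: 15.0, dz: 1.0, rz: 7.6}, {dx: -42.8, dy: 21.6, dz: 1.2, rz: 7.6}, {dx: -41.0, dy: 12.0, dz: 18.0, rz: 7.4}, {dx: -39.0, dy: 17.0, dz: 18.0, rz: 7.4}, {dx: -37.0, dy: 22.0, dz: 18.0, rz: 7.3}, {dx: -33.0, dy: 27.0, dz: 18.0, rz: 7.4}, {dx: -30.0, dy: 30.0, dz: 18.0, rz: 7.4}, {dx: -26.0, dy: 34.0, dz: 18.0, rz: 7.4}, {dx: -21.0, dy: 37.0, dz: 18.0, rz: 7.3}, {dx: -16.0, dy: 40.0, dz: 18.0, rz: 7.4}, {dx: -10.0, dy: 41.0, dz: 18.0, rz: 7.4}, {dx: -5.9, dy: 42.6, dz: 18.0, rz: 7.4}]
```

Emit:
step_arm:
  moves:
    - {"dx": -36, "dy": -32, "dz": 1, "rz": 7.6, "gripper": 0.5}
    - {"dx": -39, "dy": -27, "dz": 2, "rz": 7.6, "gripper": 0.5}
    - {"dx": -43, "dy": -21, "dz": 1, "rz": 7.6, "gripper": 0.5}
    - {"dx": -45, "dy": -16, "dz": 1, "rz": 7.6, "gripper": 0.5}
    - {"dx": -47, "dy": -10, "dz": 2, "rz": 7.6, "gripper": 0.5}
    - {"dx": -48, "dy": -3, "dz": 1, "rz": 7.6, "gripper": 0.5}
    - {"dx": -48, "dy": 3, "dz": 1, "rz": 7.6, "gripper": 0.5}
    - {"dx": -47, "dy": 10, "dz": 2, "rz": 7.7, "gripper": 0.5}
    - {"dx": -45, "dy": 15, "dz": 1, "rz": 7.6, "gripper": 0.5}
    - {"dx": -43, "dy": 22, "dz": 1, "rz": 7.6, "gripper": 0.5}
    - {"dx": -41, "dy": 12, "dz": 18, "rz": 7.4, "gripper": 0.5}
    - {"dx": -39, "dy": 17, "dz": 18, "rz": 7.4, "gripper": 0.5}
    - {"dx": -37, "dy": 22, "dz": 18, "rz": 7.3, "gripper": 0.5}
    - {"dx": -33, "dy": 27, "dz": 18, "rz": 7.4, "gripper": 0.5}
    - {"dx": -30, "dy": 30, "dz": 18, "rz": 7.4, "gripper": 0.5}
    - {"dx": -26, "dy": 34, "dz": 18, "rz": 7.4, "gripper": 0.5}
    - {"dx": -21, "dy": 37, "dz": 18, "rz": 7.3, "gripper": 0.5}
    - {"dx": -16, "dy": 40, "dz": 18, "rz": 7.4, "gripper": 0.5}
    - {"dx": -10, "dy": 41, "dz": 18, "rz": 7.4, "gripper": 0.5}
    - {"dx": -6, "dy": 42.5, "dz": 18, "rz": 7.4, "gripper": 0.5}
  grip_force: 20

```text
invalid input at $.moves[0]: expected keys rx, ry, rz, dx, dy, dz, gripper
```

```bash
python3 - <<'E'
from plan import *
p,y,R,o=pose(); print(p,y,R[:,2],o["grip_width"],o["contact_force"],np.round(o["joints"],2),r.tcp_to_tips)
E
python3 plan.py 10 516.2,-244.4,40,-83.8
```

```text
[273.86291876 616.92127812 253.22528433] 66.0649174749146 [-2.18689682e-05 -1.13743769e-04 -9.99999993e-01] 0.08515479271323786 [-0.33910846  0.82112476  1.21289349] [-1.26  0.48  0.02  1.56 -0.01  1.11 -0.08] 0.022
92
[{dx: -6.0, dy: -7.0, dz: 2.0, rz: 1.6}, {dx: -7.0, dy: -8.0, dz: 3.0, rz: 1.7}, {dx: -6.0, dy: -7.0, dz: 2.0, rz: 1.6}, {dx: -7.0, dy: -7.0, dz: 2.0, rz: 1.6}, {dx: -7.0, dy: -7.0, dz: 3.0, rz: 1.6}, {dx: -7.0, dy: -6.0, dz: 2.0, rz: 1.7}, {dx: -8.0, dy: -6.0, dz: 2.0, rz: 1.6}, {dx: -7.0, dy: -7.0, dz: 3.0, rz: 1.6}, {dx: -8.0, dy: -5.0, dz: 2.0, rz: 1.7}, {dx: -8.0, dy: -6.0, dz: 2.0, rz: 1.6}, {dx: -8.0, dy: -6.0, dz: 2.0, rz: 1.6}, {dx: -8.0, dy: -5.0, dz: 3.0, rz: 1.6}, {dx: -8.0, dy: -5.0, dz: 2.0, rz: 1.7}, {dx: -9.0, dy: -5.0, dz: 2.0, rz: 1.6}, {dx: -9.0, dy: -4.0, dz: 3.0, rz: 1.6}, {dx: -8.0, dy: -4.0, dz: 2.0, rz: 1.7}, {dx: -9.0, dy: -4.0, dz: 2.0, rz: 1.6}, {dx: -9.0, dy: -4.0, dz: 3.0, rz: 1.6}, {dx: -9.0, dy: -3.0, dz: 2.0, rz: 1.7}, {dx: -9.0, dy: -4.0, dz: 2.0, rz: 1.6}, {dx: -10.0, dy: -3.0, dz: 3.0, rz: 1.6}, {dx: -9.0, dy: -2.0, dz: 2.0, rz: 1.6},
[... 1980 characters left out ...]
.0, dz: 3.0, rz: 1.6}, {dx: -3.0, dy: 9.0, dz: 2.0, rz: 1.7}, {dx: -3.0, dy: 10.0, dz: 2.0, rz: 1.6}, {dx: -3.0, dy: 9.0, dz: 2.0, rz: 1.6}, {dx: -2.0, dy: 9.0, dz: 3.0, rz: 1.7}, {dx: -2.0, dy: 10.0, dz: 2.0, rz: 1.6}, {dx: -2.0, dy: 9.0, dz: 2.0, rz: 1.6}, {dx: -2.0, dy: 10.0, dz: 3.0, rz: 1.6}, {dx: -2.0, dy: 9.0, dz: 2.0, rz: 1.7}, {dx: -1.0, dy: 10.0, dz: 2.0, rz: 1.6}, {dx: -1.0, dy: 10.0, dz: 3.0, rz: 1.6}, {dy: 10.0, dz: 2.0, rz: 1.7}, {dx: -1.0, dy: 9.0, dz: 2.0, rz: 1.6}, {dy: 10.0, dz: 3.0, rz: 1.6}, {dx: 1.0, dy: 10.0, dz: 2.0, rz: 1.6}, {dy: 9.0, dz: 2.0, rz: 1.7}, {dx: 1.0, dy: 10.0, dz: 3.0, rz: 1.6}, {dx: 1.0, dy: 10.0, dz: 2.0, rz: 1.6}, {dx: 1.4, dy: 9.4, dz: 2.2, rz: 1.7}]
```

Emit:
step_arm:
  moves:
    - {"rx": 0, "ry": 0, "dx": -36, "dy": -32, "dz": 1, "rz": 7.6, "gripper": 0.5}
    - {"rx": 0, "ry": 0, "dx": -39, "dy": -27, "dz": 2, "rz": 7.6, "gripper": 0.5}
    - {"rx": 0, "ry": 0, "dx": -43, "dy": -21, "dz": 1, "rz": 7.6, "gripper": 0.5}
    - {"rx": 0, "ry": 0, "dx": -45, "dy": -16, "dz": 1, "rz": 7.6, "gripper": 0.5}
    - {"rx": 0, "ry": 0, "dx": -47, "dy": -10, "dz": 2, "rz": 7.6, "gripper": 0.5}
    - {"rx": 0, "ry": 0, "dx": -48, "dy": -3, "dz": 1, "rz": 7.6, "gripper": 0.5}
    - {"rx": 0, "ry": 0, "dx": -48, "dy": 3, "dz": 1, "rz": 7.6, "gripper": 0.5}
    - {"rx": 0, "ry": 0, "dx": -47, "dy": 10, "dz": 2, "rz": 7.7, "gripper": 0.5}
    - {"rx": 0, "ry": 0, "dx": -45, "dy": 15, "dz": 1, "rz": 7.6, "gripper": 0.5}
    - {"rx": 0, "ry": 0, "dx": -43, "dy": 22, "dz": 1, "rz": 7.6, "gripper": 0.5}
    - {"rx": 0, "ry": 0, "dx": -41, "dy": 12, "dz": 18, "rz": 7.4, "gripper": 0.5}
    - {"rx": 0, "ry": 0, "dx": -39, "dy": 17, "dz": 18, "rz": 7.4, "gripper": 0.5}
    - {"rx": 0, "ry": 0, "dx": -37, "dy": 22, "dz": 18, "rz": 7.3, "gripper": 0.5}
    - {"rx": 0, "ry": 0, "dx": -33, "dy": 27, "dz": 18, "rz": 7.4, "gripper": 0.5}
    - {"rx": 0, "ry": 0, "dx": -30, "dy": 30, "dz": 18, "rz": 7.4, "gripper": 0.5}
    - {"rx": 0, "ry": 0, "dx": -26, "dy": 34, "dz": 18, "rz": 7.4, "gripper": 0.5}
    - {"rx": 0, "ry": 0, "dx": -21, "dy": 37, "dz": 18, "rz": 7.3, "gripper": 0.5}
    - {"rx": 0, "ry": 0, "dx": -16, "dy": 40, "dz": 18, "rz": 7.4, "gripper": 0.5}
    - {"rx": 0, "ry": 0, "dx": -10, "dy": 41, "dz": 18, "rz": 7.4, "gripper": 0.5}
    - {"rx": 0, "ry": 0, "dx": -6, "dy": 42.5, "dz": 18, "rz": 7.4, "gripper": 0.5}
  grip_force: 20

```text
clock: 2.95
tcp_pos: [0.5171, -0.2457, 0.0598]
orientation: [-3.137, -0.163, -0.001]
contact_force: [1.3, 0.3, -0.4]
grip_width: 0.0637
gripper_force: 0.0
```

```bash
cat > st.py <<'E'
from plan import *
np.set_printoptions(precision=2,suppress=True)
p,y,R,o=pose(); print(p,y,R[:,2],o["grip_width"],np.array(o["contact_force"]),np.array(o["joints"]),o["clock"])
E
python3 st.py; python3 plan.py 12 516.2,-244.4,40,-83.8
```

```text
[ 517.08 -245.66   59.77] -84.03414535861492 [ 0.  0. -1.] 0.0637132182855353 [ 1.28  0.32 -0.39] [-0.14  0.66  0.64  1.98 -0.6   0.7  -0.59] 2.95
2
[{dy: -1.0, dz: 10.0, rz: -0.1}, {dx: -0.7, dy: -0.3, dz: 9.8, rz: -0.1}]
```

Emit:
step_arm:
  moves:
    - {"rx": 0, "ry": 0, "rz": -0.2, "dx": -0.7, "dy": -1.3, "dz": 10, "gripper": 0.5}
    - {"rx": 0, "ry": 0, "rz": 0, "dx": 0, "dy": 0, "dz": 10, "gripper": 0.5}
    - {"rx": 0, "ry": 0, "rz": 0, "dx": 0, "dy": 0, "dz": 9, "gripper": 0.5}
    - {"rx": 0, "ry": 0, "rz": 0, "dx": 0, "dy": 0, "dz": 0, "gripper": 0.5}

```text
clock: 3.45
tcp_pos: [0.5156, -0.242, 0.0308]
orientation: [-3.135, -0.177, 0.001]
contact_force: [0.3, 1.3, -0.8]
grip_width: 0.0639
gripper_force: 0.0
```

Run:
```python
from h import *
f=r.grab_frame("scene"); cv2.imwrite("pics/s1.png",cv2.resize(f[200:330,150:320],None,fx=4.5,fy=4.5,interpolation=cv2.INTER_CUBIC))
print(r.get_obs()["contact_force"],r.get_obs()["tcp_pos"])
# predicted pixel of tips at grasp
```

```text
[-0.65076444 -0.81522444  0.12473505] [ 0.5157531  -0.24234476  0.03123606]
```

View pics/s1.png

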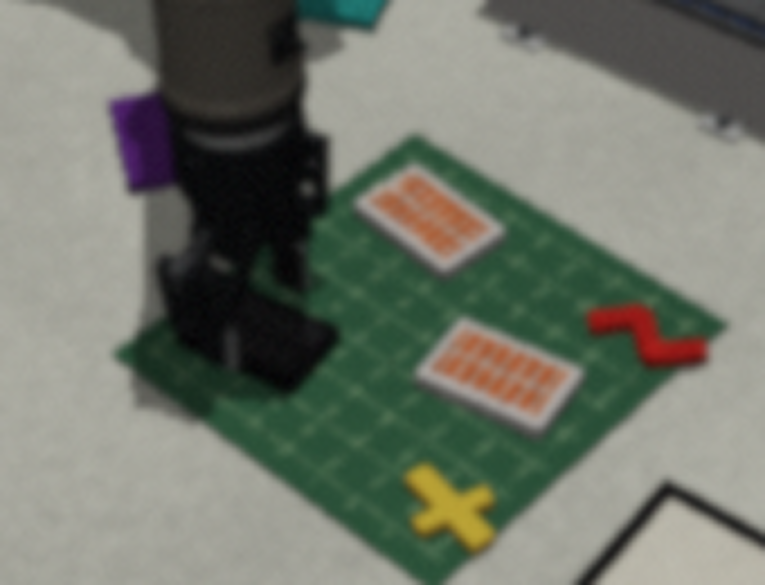

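The gripper straddles the black cassette (crop around (250,330)), with the fingertips near the mat. I'll go lower, then pinch gently to square it.

Emit:
step_arm:
  moves:
    - {"rx": 0, "ry": 0, "rz": -0.4, "dx": 0, "dy": 2, "dz": 2, "gripper": 0.5}
    - {"rx": 0, "ry": 0, "rz": 0, "dx": 0, "dy": 0, "dz": 1, "gripper": 0.5}
    - {"rx": 0, "ry": 0, "rz": 0, "dx": 0, "dy": 0, "dz": 0, "gripper": 0.5}

```text
clock: 3.88
tcp_pos: [0.5158, -0.2453, 0.0284]
orientation: [-3.136, -0.185, -0.0]
contact_force: [-0.9, -0.3, 0.2]
grip_width: 0.0641
gripper_force: 0.0
```

```bash
python3 st.py
```

```text
[ 515.84 -245.34   28.38] -83.23866712371638 [ 0.  0. -1.] 0.06406777249307359 [-0.91 -0.28  0.19] [-0.1   0.7   0.59  1.99 -0.64  0.64 -0.55] 3.875
```

Emit:
step_arm:
  moves:
    - {"rx": 0, "ry": 0, "rz": 0, "dx": 0, "dy": 0, "dz": 0, "gripper": 0.0}
    - {"rx": 0, "ry": 0, "rz": 0, "dx": 0, "dy": 0, "dz": 0, "gripper": 0.0}
    - {"rx": 0, "ry": 0, "rz": 0, "dx": 0, "dy": 0, "dz": 0, "gripper": 0.0}
  grip_force: 20

```text
clock: 4.25
tcp_pos: [0.5158, -0.2453, 0.0285]
orientation: [-3.136, -0.185, -0.0]
contact_force: [-0.7, 0.3, 4.2]
grip_width: 0.0513
gripper_force: 21.0
```

```bash
python3 st.py
```

```text
[ 515.84 -245.3    28.51] -83.24204375250909 [ 0.  0. -1.] 0.051285107926655714 [-0.73  0.34  4.25] [-0.1   0.7   0.59  1.99 -0.64  0.64 -0.55] 4.25
```

```bash
python3 plan.py 40 515.8,-245.3,60,-83.24 650,-186.6,60,-84.3 650,-186.6,29,-84.3
```

```text
6
[{dz: -31.5}, {dx: 35.0, dy: -11.0, rz: 0.3}, {dx: 35.0, dy: -10.0, rz: 0.2}, {dx: 35.0, dy: -11.0, rz: 0.3}, {dx: 34.8, dy: -11.5, rz: 0.3}, {dz: 31.0}]
```

Emit:
step_arm:
  moves:
    - {"rx": 0, "ry": 0, "rz": 0, "dx": 0, "dy": 0, "dz": 0, "gripper": 0.5}
    - {"rx": 0, "ry": 0, "rz": 0, "dx": 0, "dy": 0, "dz": 0, "gripper": 0.5}
    - {"rx": 0, "ry": 0, "rz": 0, "dx": 0, "dy": 0, "dz": -31.5, "gripper": 0.5}
    - {"rx": 0, "ry": 0, "rz": 0.3, "dx": 35, "dy": -11, "dz": 0, "gripper": 0.5}
    - {"rx": 0, "ry": 0, "rz": 0.3, "dx": 35, "dy": -11, "dz": 0, "gripper": 0.5}
    - {"rx": 0, "ry": 0, "rz": 0.3, "dx": 35, "dy": -11, "dz": 0, "gripper": 0.5}
    - {"rx": 0, "ry": 0, "rz": 0.2, "dx": 35, "dy": -11, "dz": 0, "gripper": 0.5}
    - {"rx": 0, "ry": 0, "rz": 0, "dx": 0, "dy": 0, "dz": 0, "gripper": 0.5}
    - {"rx": 0, "ry": 0, "rz": 0, "dx": 0, "dy": 0, "dz": 0, "gripper": 0.5}

```text
clock: 5.38
tcp_pos: [0.6492, -0.1866, 0.0594]
orientation: [3.137, 0.155, -0.002]
contact_force: [-0.4, 0.2, 0.7]
grip_width: 0.064
gripper_force: 0.0
```

```bash
python3 st.py; python3 plan.py 16 650,-186.6,28.7,-84.3
python3 - <<'E'
from fine import *
print(*fine("top",(.516,-.245),"b"))
E
```

```text
[ 649.24 -186.65   59.39] -84.35540990864439 [-0. -0. -1.] 0.06400210840889671 [-0.41  0.23  0.73] [-0.24  0.8   0.64  1.72 -0.61  0.84 -0.79] 5.375
2
[{dz: 15.0}, {dx: 0.8, dz: 15.7, rz: -0.1}]
[ 514.65651717 -242.62836759] [ 514.41455078 -242.89590454] [55.35572815 85.80793762] 6.6544876 4425.693466117838
```

Emit:
step_arm:
  moves:
    - {"rx": 0, "ry": 0, "rz": 0, "dx": 0.8, "dy": 0, "dz": 15, "gripper": 0.5}
    - {"rx": 0, "ry": 0, "rz": 0, "dx": 0, "dy": 0, "dz": 13, "gripper": 0.5}
    - {"rx": 0, "ry": 0, "rz": 0, "dx": 0, "dy": 0, "dz": 2.5, "gripper": 0.5}
    - {"rx": 0, "ry": 0, "rz": 0, "dx": 0, "dy": 0, "dz": 0, "gripper": 0.5}
    - {"rx": 0, "ry": 0, "rz": 0, "dx": 0, "dy": 0, "dz": 0, "gripper": 0.0}
    - {"rx": 0, "ry": 0, "rz": 0, "dx": 0, "dy": 0, "dz": 0, "gripper": 0.0}
    - {"rx": 0, "ry": 0, "rz": 0, "dx": 0, "dy": 0, "dz": 0, "gripper": 0.0}
  grip_force: 40

```text
clock: 6.3
tcp_pos: [0.6513, -0.1865, 0.03]
orientation: [3.137, 0.155, 0.002]
contact_force: [0.0, 0.3, 3.9]
grip_width: 0.0503
gripper_force: 42.0
```

```bash
python3 st.py;  python3 plan.py 40 650,-186.6,60,-84.3 515.8,-245.3,60,-83.24
```

```text
[ 651.34 -186.47   29.97] -84.34479844908037 [ 0. -0. -1.] 0.05030858462177533 [0.03 0.29 3.93] [-0.22  0.83  0.62  1.72 -0.64  0.8  -0.77] 6.3
5
[{dx: -1.3, dz: -30.0}, {dx: -35.0, dy: 11.0, rz: -0.3}, {dx: -35.0, dy: 11.0, rz: -0.3}, {dx: -35.0, dy: 11.0, rz: -0.2}, {dx: -34.7, dy: 11.2, rz: -0.3}]
```

Emit:
step_arm:
  moves:
    - {"rx": 0, "ry": 0, "rz": 0, "dx": 0, "dy": 0, "dz": -15, "gripper": 0.0}
    - {"rx": 0, "ry": 0, "rz": 0, "dx": 0, "dy": 0, "dz": -20, "gripper": 0.0}
    - {"rx": 0, "ry": 0, "rz": -0.3, "dx": -35, "dy": 11, "dz": 0, "gripper": 0.0}
    - {"rx": 0, "ry": 0, "rz": -0.3, "dx": -35, "dy": 11, "dz": 0, "gripper": 0.0}
    - {"rx": 0, "ry": 0, "rz": -0.2, "dx": -35, "dy": 11, "dz": 0, "gripper": 0.0}
    - {"rx": 0, "ry": 0, "rz": -0.3, "dx": -34, "dy": 11, "dz": 0, "gripper": 0.0}
    - {"rx": 0, "ry": 0, "rz": 0, "dx": 0, "dy": 0, "dz": 0, "gripper": 0.0}
    - {"rx": 0, "ry": 0, "rz": 0, "dx": 0, "dy": 0, "dz": 0, "gripper": 0.0}

```text
clock: 7.3
tcp_pos: [0.5186, -0.2444, 0.0653]
orientation: [3.136, 0.186, 0.003]
contact_force: [0.4, -0.4, -0.1]
grip_width: 0.0502
gripper_force: 41.7
```

```bash
python3 st.py;  python3 plan.py 12 517.3,-245.3,44,-83.24
```

```text
[ 518.56 -244.43   65.3 ] -83.21938601152323 [ 0.  0. -1.] 0.05015454170112547 [ 0.42 -0.37 -0.09] [-0.14  0.65  0.64  1.97 -0.59  0.71 -0.59] 7.3
2
[{dx: -1.0, dz: 11.0}, {dx: -0.4, dy: 0.7, dz: 10.3}]
```

Emit:
step_arm:
  moves:
    - {"rx": 0, "ry": 0, "rz": 0, "dx": -1.4, "dy": 0.7, "dz": 11, "gripper": 0.0}
    - {"rx": 0, "ry": 0, "rz": 0, "dx": 0, "dy": 0, "dz": 10, "gripper": 0.0}
    - {"rx": 0, "ry": 0, "rz": 0, "dx": 0, "dy": 0, "dz": 0, "gripper": 0.0}
    - {"rx": 0, "ry": 0, "rz": 0, "dx": 0, "dy": 0, "dz": 0, "gripper": 0.0}

```text
clock: 7.8
tcp_pos: [0.516, -0.2452, 0.0426]
orientation: [-3.136, -0.186, 0.001]
contact_force: [0.0, 0.5, -0.9]
grip_width: 0.0505
gripper_force: 41.7
```

```bash
python3 st.py
```

```text
[ 515.95 -245.23   42.61] -83.21864099420708 [-0.  0. -1.] 0.050471478960917894 [ 0.03  0.5  -0.89] [-0.12  0.68  0.61  1.98 -0.62  0.67 -0.56] 7.8
```

Emit:
step_arm:
  moves:
    - {"rx": 0, "ry": 0, "rz": 0, "dx": 1.2, "dy": 0, "dz": 0, "gripper": 0.0}
    - {"rx": 0, "ry": 0, "rz": 0, "dx": 0, "dy": 0, "dz": 1.0, "gripper": 0.0}
    - {"rx": 0, "ry": 0, "rz": 0, "dx": 0, "dy": 0, "dz": 0, "gripper": 0.0}

```text
clock: 8.18
tcp_pos: [0.5172, -0.2453, 0.0422]
orientation: [-3.136, -0.185, 0.0]
contact_force: [-0.4, -0.2, -0.7]
grip_width: 0.0503
gripper_force: 41.7
```

Emit:
step_arm:
  moves:
    - {"rx": 0, "ry": 0, "rz": 0, "dx": 0, "dy": 0, "dz": 1.0, "gripper": 0.0}
    - {"rx": 0, "ry": 0, "rz": 0, "dx": 0, "dy": 0, "dz": 0, "gripper": 0.0}

```text
clock: 8.43
tcp_pos: [0.5172, -0.2453, 0.0419]
orientation: [-3.136, -0.185, -0.001]
contact_force: [-2.3, 1.5, 6.5]
grip_width: 0.0501
gripper_force: 42.4
```

Emit:
step_arm:
  moves:
    - {"rx": 0, "ry": 0, "rz": 0, "dx": 0, "dy": 0, "dz": 0, "gripper": 0.5}
    - {"rx": 0, "ry": 0, "rz": 0, "dx": 0, "dy": 0, "dz": 0, "gripper": 0.5}
    - {"rx": 0, "ry": 0, "rz": 0, "dx": 0, "dy": 0, "dz": -15, "gripper": 0.5}
    - {"rx": 0, "ry": 0, "rz": 0, "dx": 0, "dy": 0, "dz": -20, "gripper": 0.5}

```text
clock: 8.93
tcp_pos: [0.5171, -0.2454, 0.0774]
orientation: [-3.136, -0.185, 0.001]
contact_force: [0.7, 0.0, 0.1]
grip_width: 0.0639
gripper_force: 0.0
```

```bash
python3 st.py;  python3 plan.py 40 539.4,-109.4,60,-99.3
```

```text
[ 517.09 -245.43   77.36] -83.2514159486762 [-0. -0. -1.] 0.06386459167155548 [0.69 0.01 0.09] [-0.16  0.64  0.66  1.97 -0.58  0.73 -0.6 ] 8.925
4
[{dx: 10.0, dy: -33.0, dz: 4.0, rz: 4.0}, {dx: 7.0, dy: -34.0, dz: 5.0, rz: 4.0}, {dx: 5.0, dy: -34.0, dz: 4.0, rz: 4.0}, {dx: 2.0, dy: -34.2, dz: 4.4, rz: 4.0}]
```

Emit:
step_arm:
  moves:
    - {"rx": 0, "ry": 0, "rz": 4, "dx": 10, "dy": -33, "dz": 4, "gripper": 0.5}
    - {"rx": 0, "ry": 0, "rz": 4, "dx": 7, "dy": -34, "dz": 5, "gripper": 0.5}
    - {"rx": 0, "ry": 0, "rz": 4, "dx": 5, "dy": -34, "dz": 4, "gripper": 0.5}
    - {"rx": 0, "ry": 0, "rz": 4, "dx": 2, "dy": -34, "dz": 4, "gripper": 0.5}
    - {"rx": 0, "ry": 0, "rz": 0, "dx": 0, "dy": 0, "dz": 15, "gripper": 0.5}
    - {"rx": 0, "ry": 0, "rz": 0, "dx": 0, "dy": 0, "dz": 0, "gripper": 0.5}
    - {"rx": 0, "ry": 0, "rz": 0, "dx": 0, "dy": 0, "dz": 0, "gripper": 0.5}

```text
clock: 9.8
tcp_pos: [0.5394, -0.1111, 0.045]
orientation: [3.131, -0.256, 0.001]
contact_force: [0.6, 0.4, 0.2]
grip_width: 0.0639
gripper_force: 0.0
```

```bash
python3 st.py;  python3 plan.py 40 539.4,-109.4,29,-99.3
python3 - <<'E'
from fine import *
f=r.grab_frame("top")
print(*fine("top",(.516,-.245),"w",z=.027,f=f)); print(*fine("top",(.538,-.108),"w",f=f))
cv2.imwrite("pics/t2.png",np.hstack([cv2.resize(g,(400,400),interpolation=cv2.INTER_CUBIC) for g in (f[160:253,275:368],r.grab_frame("scene")[215:335,165:315])]))
E
```

```text
[ 539.43 -111.13   45.  ] -99.34773518366232 [ 0. -0. -1.] 0.06389002912822346 [0.56 0.38 0.22] [-0.43  0.69  0.7   2.04 -0.71  0.67 -1.  ] 9.8
1
[{dx: -0.3, dy: -1.7, dz: 16.0}]
[ 515.67316295 -242.79970239] [ 515.91430664 -242.81976318] [52.71928024 84.68622589] 6.510666 4151.366978033911
[555.74093831 -98.10714116] [557.31243896 -97.13002777] [ 59.06204224 183.06869507] -49.88394 6775.065150576178
```

View pics/t2.png

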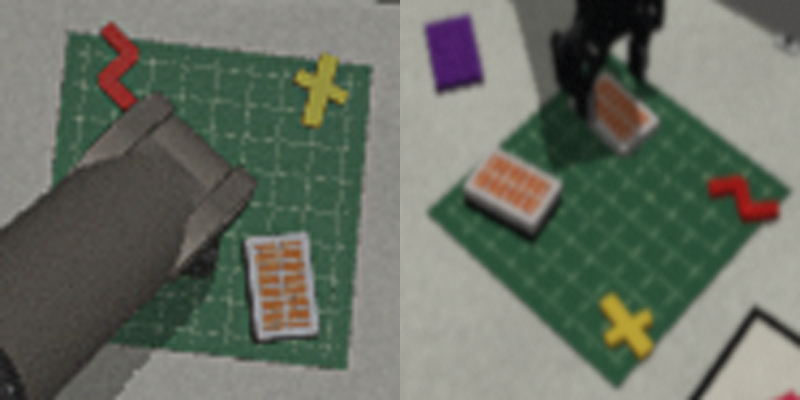

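The first orange cassette sits square on the black one (right panel (512,190)), and the fingers straddle the second. Gripping it next.

Emit:
step_arm:
  moves:
    - {"rx": 0, "ry": 0, "rz": 0, "dx": 0, "dy": -1.7, "dz": 13, "gripper": 0.5}
    - {"rx": 0, "ry": 0, "rz": 0, "dx": 0, "dy": 0, "dz": 2.5, "gripper": 0.5}
    - {"rx": 0, "ry": 0, "rz": 0, "dx": 0, "dy": 0, "dz": 0, "gripper": 0.5}
    - {"rx": 0, "ry": 0, "rz": 0, "dx": 0, "dy": 0, "dz": 0, "gripper": 0.0}
    - {"rx": 0, "ry": 0, "rz": 0, "dx": 0, "dy": 0, "dz": 0, "gripper": 0.0}
    - {"rx": 0, "ry": 0, "rz": 0, "dx": 0, "dy": 0, "dz": 0, "gripper": 0.0}

```text
clock: 10.65
tcp_pos: [0.5397, -0.108, 0.0291]
orientation: [-3.131, 0.253, -0.0]
contact_force: [-1.8, -0.3, 5.7]
grip_width: 0.0507
gripper_force: 41.8
```

```bash
python3 st.py
```

```text
[ 539.75 -108.01   29.12] -99.2534122367185 [ 0.  0. -1.] 0.050715008034585805 [-1.83 -0.27  5.75] [-0.42  0.71  0.67  2.04 -0.73  0.65 -0.98] 10.65
```

```bash
python3 plan.py 40 539.7,-108,80,-99.25 517.8,-245.3,80,-83.24
```

```text
6
[{dz: -25.0}, {dz: -25.9}, {dy: 35.0, rz: -4.0}, {dx: -2.0, dy: 34.0, rz: -4.0}, {dx: -5.0, dy: 35.0, rz: -4.0}, {dx: -7.1, dy: 33.9, rz: -4.0}]
```

Emit:
step_arm:
  moves:
    - {"rx": 0, "ry": 0, "rz": 0, "dx": 0, "dy": 0, "dz": -25, "gripper": 0.0}
    - {"rx": 0, "ry": 0, "rz": 0, "dx": 0, "dy": 0, "dz": -26, "gripper": 0.0}
    - {"rx": 0, "ry": 0, "rz": -4, "dx": 0, "dy": 35, "dz": 0, "gripper": 0.0}
    - {"rx": 0, "ry": 0, "rz": -4, "dx": -2, "dy": 34, "dz": 0, "gripper": 0.0}
    - {"rx": 0, "ry": 0, "rz": -4, "dx": -5, "dy": 35, "dz": 0, "gripper": 0.0}
    - {"rx": 0, "ry": 0, "rz": -4, "dx": -7, "dy": 34, "dz": 0, "gripper": 0.0}
    - {"rx": 0, "ry": 0, "rz": 0, "dx": 0, "dy": 0, "dz": 18, "gripper": 0.0}
    - {"rx": 0, "ry": 0, "rz": 0, "dx": 0, "dy": 0, "dz": 0, "gripper": 0.0}
    - {"rx": 0, "ry": 0, "rz": 0, "dx": 0, "dy": 0, "dz": 0, "gripper": 0.0}

```text
clock: 11.78
tcp_pos: [0.5182, -0.2439, 0.0614]
orientation: [-3.135, -0.187, 0.001]
contact_force: [0.3, -0.5, -0.4]
grip_width: 0.0506
gripper_force: 42.1
```

```bash
python3 st.py;python3 plan.py 40 517.8,-245.3,56,-83.24
```

```text
[ 518.17 -243.88   61.44] -83.15677023572805 [-0.  0. -1.] 0.050589006905474944 [ 0.25 -0.51 -0.35] [-0.14  0.66  0.64  1.97 -0.6   0.7  -0.58] 11.775
1
[{dx: -0.5, dy: 1.4, dz: 5.4, rz: 0.1}]
```

Emit:
step_arm:
  moves:
    - {"rx": 0, "ry": 0, "rz": 0, "dx": -0.2, "dy": 1.4, "dz": 5, "gripper": 0.0}
    - {"rx": 0, "ry": 0, "rz": 0, "dx": 0, "dy": 0, "dz": 2, "gripper": 0.0}
    - {"rx": 0, "ry": 0, "rz": 0, "dx": 0, "dy": 0, "dz": 0, "gripper": 0.0}
    - {"rx": 0, "ry": 0, "rz": 0, "dx": 0, "dy": 0, "dz": 0, "gripper": 0.0}

```text
clock: 12.28
tcp_pos: [0.518, -0.2467, 0.0549]
orientation: [3.136, 0.185, 0.0]
contact_force: [-0.0, 0.1, -0.9]
grip_width: 0.0501
gripper_force: 42.1
```

Emit:
step_arm:
  moves:
    - {"rx": 0, "ry": 0, "rz": 0, "dx": 0, "dy": -1.2, "dz": 0.8, "gripper": 0.0}
    - {"rx": 0, "ry": 0, "rz": 0, "dx": 0, "dy": 0, "dz": 0.5, "gripper": 0.0}
    - {"rx": 0, "ry": 0, "rz": 0, "dx": 0, "dy": 0, "dz": 0, "gripper": 0.0}

```text
clock: 12.65
tcp_pos: [0.5177, -0.2454, 0.0535]
orientation: [-3.136, -0.185, 0.0]
contact_force: [-0.5, -0.2, -0.7]
grip_width: 0.0502
gripper_force: 42.1
```

Emit:
step_arm:
  moves:
    - {"rx": 0, "ry": 0, "rz": 0, "dx": 0, "dy": 0, "dz": 0.8, "gripper": 0.0}
    - {"rx": 0, "ry": 0, "rz": 0, "dx": 0, "dy": 0, "dz": 0, "gripper": 0.0}

```text
clock: 12.9
tcp_pos: [0.5178, -0.2455, 0.0532]
orientation: [-3.136, -0.185, -0.001]
contact_force: [-1.6, 1.1, 5.1]
grip_width: 0.0502
gripper_force: 42.7
```

Emit:
step_arm:
  moves:
    - {"rx": 0, "ry": 0, "rz": 0, "dx": 0, "dy": 0, "dz": 0, "gripper": 0.5}
    - {"rx": 0, "ry": 0, "rz": 0, "dx": 0, "dy": 0, "dz": 0, "gripper": 0.5}
    - {"rx": 0, "ry": 0, "rz": 0, "dx": 0, "dy": 0, "dz": -20, "gripper": 0.5}
    - {"rx": 0, "ry": 0, "rz": 0, "dx": 0, "dy": 0, "dz": -40, "gripper": 0.5}
    - {"rx": 0, "ry": 0, "rz": 0, "dx": 0, "dy": 0, "dz": -40, "gripper": 0.5}
    - {"rx": 0, "ry": 0, "rz": 0, "dx": 0, "dy": 0, "dz": -40, "gripper": 0.5}

```text
clock: 13.65
tcp_pos: [0.5176, -0.2457, 0.1952]
orientation: [3.136, 0.184, 0.001]
contact_force: [0.4, 0.2, 0.5]
grip_width: 0.064
gripper_force: 0.0
```

```bash
python3 st.py;python3 plan.py 48 470,0,195,-40 456.5,203,195,1
```

```text
[ 517.6  -245.73  195.2 ] -83.27696584195888 [ 0. -0. -1.] 0.06403207833652132 [0.39 0.19 0.5 ] [-0.27  0.48  0.81  1.9  -0.43  0.94 -0.71] 13.65
11
[{dx: -3.0, dy: -42.0, rz: -7.2}, {dx: 2.0, dy: -41.0, rz: -7.2}, {dx: 7.0, dy: -41.0, rz: -7.2}, {dx: 13.0, dy: -40.0, rz: -7.3}, {dx: 17.0, dy: -38.0, rz: -7.2}, {dx: 22.3, dy: -35.4, dz: 0.2, rz: -7.2}, {dx: 29.0, dy: -28.0, rz: -8.2}, {dx: 34.0, dy: -24.0, rz: -8.2}, {dx: 36.0, dy: -19.0, rz: -8.2}, {dx: 38.0, dy: -13.0, rz: -8.2}, {dx: 39.9, dy: -7.7, rz: -8.2}]
```

Emit:
step_arm:
  moves:
    - {"rx": 0, "ry": 0, "rz": -7.2, "dx": -3, "dy": -42, "dz": 0, "gripper": 0.3}
    - {"rx": 0, "ry": 0, "rz": -7.2, "dx": 2, "dy": -41, "dz": 0, "gripper": 0.3}
    - {"rx": 0, "ry": 0, "rz": -7.2, "dx": 7, "dy": -41, "dz": 0, "gripper": 0.3}
    - {"rx": 0, "ry": 0, "rz": -7.3, "dx": 13, "dy": -40, "dz": 0, "gripper": 0.3}
    - {"rx": 0, "ry": 0, "rz": -7.2, "dx": 17, "dy": -38, "dz": 0, "gripper": 0.3}
    - {"rx": 0, "ry": 0, "rz": -7.2, "dx": 22, "dy": -35, "dz": 0, "gripper": 0.3}
    - {"rx": 0, "ry": 0, "rz": -8.2, "dx": 29, "dy": -28, "dz": 0, "gripper": 0.3}
    - {"rx": 0, "ry": 0, "rz": -8.2, "dx": 34, "dy": -24, "dz": 0, "gripper": 0.3}
    - {"rx": 0, "ry": 0, "rz": -8.2, "dx": 36, "dy": -19, "dz": 0, "gripper": 0.3}
    - {"rx": 0, "ry": 0, "rz": -8.2, "dx": 38, "dy": -13, "dz": 0, "gripper": 0.3}
    - {"rx": 0, "ry": 0, "rz": -8.2, "dx": 40, "dy": -7.5, "dz": 0, "gripper": 0.3}
    - {"rx": 0, "ry": 0, "rz": 0, "dx": 0, "dy": 0, "dz": 0, "gripper": 0.3}
    - {"rx": 0, "ry": 0, "rz": 0, "dx": 0, "dy": 0, "dz": 0, "gripper": 0.3}

```text
clock: 15.28
tcp_pos: [0.4569, 0.2018, 0.1933]
orientation: [2.202, 2.239, 0.0]
contact_force: [-0.2, -1.1, 0.3]
grip_width: 0.0554
gripper_force: 0.0
```

```bash
python3 st.py;python3 plan.py 30 457,203,128,1
python3 - <<'E'
from fine import *
f=r.grab_frame("top"); s=r.grab_frame("scene")
print(*fine("top",(.516,-.245),"w",z=.039,f=f)); print(*fine("scene",(.516,-.245),"w",z=.039,f=s))
cv2.imwrite("pics/t3.png",np.hstack([cv2.resize(g,(400,400),interpolation=cv2.INTER_CUBIC) for g in (s[120:220,250:350],s[235:310,170:245])]))
E
```

```text
[456.89 201.79 193.34] 0.9491891182311566 [ 0. -0. -1.] 0.05542968987376647 [-0.23 -1.08  0.32] [-0.89  0.27  0.41  2.05 -0.14  0.84 -0.38] 15.275
3
[{dz: 22.0}, {dx: 1.0, dz: 22.0}, {dx: 0.2, dy: 0.1, dz: 21.3, rz: -0.1}]
[ 515.22997263 -242.70140185] [ 515.1652832  -242.65548706] [53.55001068 84.30807495] 6.295807 4195.278891525231
[ 475.23369447 -251.22314193] [ 491.88778687 -252.68424988] [140.99055481 196.59951782] -45.63022 17336.92468541814
```

View pics/t3.png

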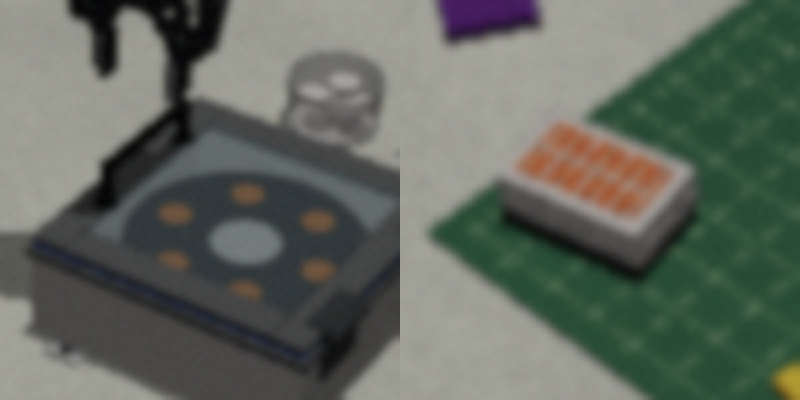

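The pile is square (right panel (600,200)); the top slab measures (515.2,-242.7) against (515.8,-242.8) for the one below. The gripper is above the bar (left panel (145,145)), so I'll descend on the handle.

Emit:
step_arm:
  moves:
    - {"rx": 0, "ry": 0, "rz": 0, "dx": 1, "dy": 0, "dz": 20, "gripper": 0.3}
    - {"rx": 0, "ry": 0, "rz": 0, "dx": 0, "dy": 0, "dz": 20, "gripper": 0.3}
    - {"rx": 0, "ry": 0, "rz": 0, "dx": 0, "dy": 0, "dz": 12, "gripper": 0.3}
    - {"rx": 0, "ry": 0, "rz": 0, "dx": 0, "dy": 0, "dz": 8, "gripper": 0.3}
    - {"rx": 0, "ry": 0, "rz": 0, "dx": 0, "dy": 0, "dz": 0, "gripper": 0.3}

```text
clock: 16.0
tcp_pos: [0.4566, 0.2034, 0.1325]
orientation: [-2.202, -2.241, 0.001]
contact_force: [-0.2, 0.0, 0.4]
grip_width: 0.0557
gripper_force: 0.0
```

```bash
python3 - <<'E'
from h import *
s=r.grab_frame("scene"); cv2.imwrite("pics/t4.png",cv2.resize(s[120:210,250:350],(800,600),interpolation=cv2.INTER_CUBIC))
print(proj("scene",[[.457,.203,.128],[.457,.148,.128],[.457,.258,.128]]))
E
python3 st.py
```

```text
[[284.8338777  154.34404182]
 [274.60889986 162.39852214]
 [294.62119257 146.63431998]]
[456.81 203.6  132.89] 1.035637075184768 [ 0. -0. -1.] 0.05558240074921307 [-0.68 -0.07  0.93] [-0.85  0.37  0.38  2.1  -0.21  0.71 -0.32] 16.05
```

View pics/t4.png

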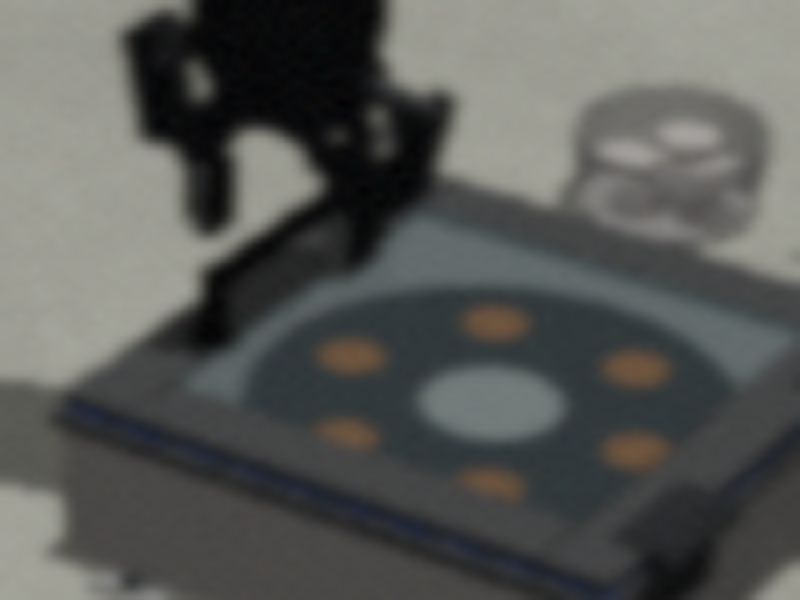

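The fingers straddle the bar, with the front tip at (210,225) and the rear tip at (365,250). Closing.

Emit:
step_arm:
  moves:
    - {"rx": 0, "ry": 0, "rz": 0, "dx": 0, "dy": 0, "dz": 0, "gripper": -1}
    - {"rx": 0, "ry": 0, "rz": 0, "dx": 0, "dy": 0, "dz": 0, "gripper": -1}
    - {"rx": 0, "ry": 0, "rz": 0, "dx": 0, "dy": 0, "dz": 0, "gripper": -1}
    - {"rx": 0, "ry": 0, "rz": 0, "dx": 0, "dy": 0, "dz": 0, "gripper": -1}
    - {"rx": 0, "ry": 0, "rz": 0, "dx": 0, "dy": 0, "dz": 0, "gripper": -1}
    - {"rx": 0, "ry": 0, "rz": 0, "dx": 0, "dy": 0, "dz": 0, "gripper": -1}
    - {"rx": 0, "ry": 0, "rz": 0, "dx": 0, "dy": 0, "dz": 0, "gripper": -1}
  grip_force: 90

```text
clock: 16.92
tcp_pos: [0.4592, 0.204, 0.1335]
orientation: [2.2, 2.239, 0.007]
contact_force: [6.8, -0.1, -2.3]
grip_width: 0.0093
gripper_force: 87.7
```

Emit:
step_arm:
  moves:
    - {"rx": 0, "ry": 0, "rz": 0, "dx": 0, "dy": 2, "dz": 0, "gripper": -1}
    - {"rx": 0, "ry": 0, "rz": 0, "dx": 0, "dy": 0.2, "dz": -1, "gripper": -1}
    - {"rx": 0, "ry": 0, "rz": 0, "dx": 0, "dy": 0.1, "dz": -0.5, "gripper": -1}
    - {"rx": 0, "ry": 0, "rz": 0, "dx": 0, "dy": 0.1, "dz": -0.5, "gripper": -1}

```text
clock: 17.42
tcp_pos: [0.4593, 0.204, 0.134]
orientation: [2.2, 2.242, 0.001]
contact_force: [6.7, 2.3, -12.9]
grip_width: 0.0086
gripper_force: 87.7
```

Emit:
step_arm:
  moves:
    - {"rx": 0, "ry": 0, "rz": 0, "dx": 0, "dy": 0.5, "dz": -0.5, "gripper": -1}
    - {"rx": 0, "ry": 0, "rz": 0, "dx": 0, "dy": 0.5, "dz": -0.5, "gripper": -1}
    - {"rx": 0, "ry": 0, "rz": 0, "dx": 0, "dy": 0.2, "dz": -0.5, "gripper": -1}
    - {"rx": 0, "ry": 0, "rz": 0, "dx": 0, "dy": 0, "dz": 0, "gripper": -1}

```text
clock: 17.92
tcp_pos: [0.4596, 0.204, 0.1352]
orientation: [-2.2, -2.242, 0.002]
contact_force: [4.7, 2.0, -13.4]
grip_width: 0.0088
gripper_force: 87.7
```

Emit:
step_arm:
  moves:
    - {"rx": 0.1, "ry": 0, "rz": 0, "dx": 0, "dy": 0.4, "dz": -0.5, "gripper": -1}
    - {"rx": 0.1, "ry": 0, "rz": 0, "dx": 0, "dy": 0.4, "dz": -0.5, "gripper": -1}
    - {"rx": 0.1, "ry": 0, "rz": 0, "dx": 0, "dy": 0.2, "dz": -0.5, "gripper": -1}
    - {"rx": 0.1, "ry": 0, "rz": 0, "dx": 0, "dy": 0.2, "dz": -0.5, "gripper": -1}
    - {"rx": 0, "ry": 0, "rz": 0, "dx": 0, "dy": 0, "dz": 0, "gripper": -1}

```text
clock: 18.55
tcp_pos: [0.4603, 0.2039, 0.1383]
orientation: [-2.196, -2.238, 0.01]
contact_force: [-5.0, 2.5, -3.2]
grip_width: 0.0089
gripper_force: 89.0
```

The gasket has given way without a jump (force down to about 3 N). Now I'll follow the lid's arc.

Emit:
step_arm:
  moves:
    - {"rx": 0.4, "ry": 0, "rz": 0, "dx": 0, "dy": 0.1, "dz": -1.5, "gripper": -1}
    - {"rx": 0.4, "ry": 0, "rz": 0, "dx": 0, "dy": 0.1, "dz": -1.5, "gripper": -1}
    - {"rx": 0.4, "ry": 0, "rz": 0, "dx": 0, "dy": 0.1, "dz": -1.5, "gripper": -1}
    - {"rx": 0.4, "ry": 0, "rz": 0, "dx": 0, "dy": 0.2, "dz": -1.5, "gripper": -1}
    - {"rx": 0.4, "ry": 0, "rz": 0, "dx": 0, "dy": 0.2, "dz": -1.5, "gripper": -1}
    - {"rx": 0.4, "ry": 0, "rz": 0, "dx": 0, "dy": 0.3, "dz": -1.5, "gripper": -1}
    - {"rx": 0.4, "ry": 0, "rz": 0, "dx": 0, "dy": 0.3, "dz": -1.5, "gripper": -1}
    - {"rx": 0.4, "ry": 0, "rz": 0, "dx": 0, "dy": 0.3, "dz": -1.5, "gripper": -1}
    - {"rx": 0.4, "ry": 0, "rz": 0, "dx": 0, "dy": 0.3, "dz": -1.5, "gripper": -1}
    - {"rx": 0.4, "ry": 0, "rz": 0, "dx": 0, "dy": 0.3, "dz": -1.5, "gripper": -1}

```text
clock: 19.8
tcp_pos: [0.4642, 0.204, 0.1533]
orientation: [-2.162, -2.202, 0.085]
contact_force: [-3.6, 2.4, -2.5]
grip_width: 0.0086
gripper_force: 89.0
```

```bash
python3 st.py
```

```text
[464.24 204.02 153.32] 1.0657390879418296 [-0.08 -0.   -1.  ] 0.008644370605892555 [-3.62  2.44 -2.5 ] [-0.82  0.38  0.37  2.02 -0.23  0.85 -0.29] 19.8
```

Emit:
step_arm:
  moves:
    - {"rx": 0.4, "ry": 0, "rz": 0, "dx": 0, "dy": 0.2, "dz": -1.6, "gripper": -1}
    - {"rx": 0.4, "ry": 0, "rz": 0, "dx": 0, "dy": 0.2, "dz": -1.6, "gripper": -1}
    - {"rx": 0.4, "ry": 0, "rz": 0, "dx": 0, "dy": 0.2, "dz": -1.6, "gripper": -1}
    - {"rx": 0.4, "ry": 0, "rz": 0, "dx": 0, "dy": 0.3, "dz": -1.6, "gripper": -1}
    - {"rx": 0.4, "ry": 0, "rz": 0, "dx": 0, "dy": 0.3, "dz": -1.6, "gripper": -1}
    - {"rx": 0.4, "ry": 0, "rz": 0, "dx": 0, "dy": 0.3, "dz": -1.6, "gripper": -1}
    - {"rx": 0.4, "ry": 0, "rz": 0, "dx": 0, "dy": 0.3, "dz": -1.6, "gripper": -1}
    - {"rx": 0.4, "ry": 0, "rz": 0, "dx": 0, "dy": 0.3, "dz": -1.6, "gripper": -1}
    - {"rx": 0.4, "ry": 0, "rz": 0, "dx": 0, "dy": 0.3, "dz": -1.6, "gripper": -1}
    - {"rx": 0.4, "ry": 0, "rz": 0, "dx": 0, "dy": 0.3, "dz": -1.6, "gripper": -1}
    - {"rx": 0.4, "ry": 0, "rz": 0, "dx": 0, "dy": 0.3, "dz": -1.6, "gripper": -1}
    - {"rx": 0.4, "ry": 0, "rz": 0, "dx": 0, "dy": 0.3, "dz": -1.6, "gripper": -1}
    - {"rx": 0.4, "ry": 0, "rz": 0, "dx": 0, "dy": 0.3, "dz": -1.6, "gripper": -1}
    - {"rx": 0.4, "ry": 0, "rz": 0, "dx": 0, "dy": 0.3, "dz": -1.6, "gripper": -1}
    - {"rx": 0, "ry": 0, "rz": 0, "dx": 0, "dy": 0, "dz": 0, "gripper": -1}
    - {"rx": 0, "ry": 0, "rz": 0, "dx": 0, "dy": 0, "dz": 0, "gripper": -1}
    - {"rx": 0, "ry": 0, "rz": 0, "dx": 0, "dy": 0, "dz": 0, "gripper": -1}
    - {"rx": 0, "ry": 0, "rz": 0, "dx": 0, "dy": 0, "dz": 0, "gripper": -1}

```text
clock: 22.05
tcp_pos: [0.4719, 0.2041, 0.175]
orientation: [-2.112, -2.151, 0.185]
contact_force: [4.6, 4.6, -4.8]
grip_width: 0.0089
gripper_force: 88.8
```

```bash
python3 st.py
python3 - <<'E'
from h import *
s=r.grab_frame("scene"); cv2.imwrite("pics/t5.png",cv2.resize(s[100:330,160:400],(626,600),interpolation=cv2.INTER_CUBIC))
E
```

```text
[471.88 204.14 175.03] 1.0476969197156956 [-0.17 -0.   -0.99] 0.00889818029583682 [ 4.56  4.55 -4.82] [-0.78  0.41  0.37  1.93 -0.25  1.01 -0.25] 22.05
```

View pics/t5.png

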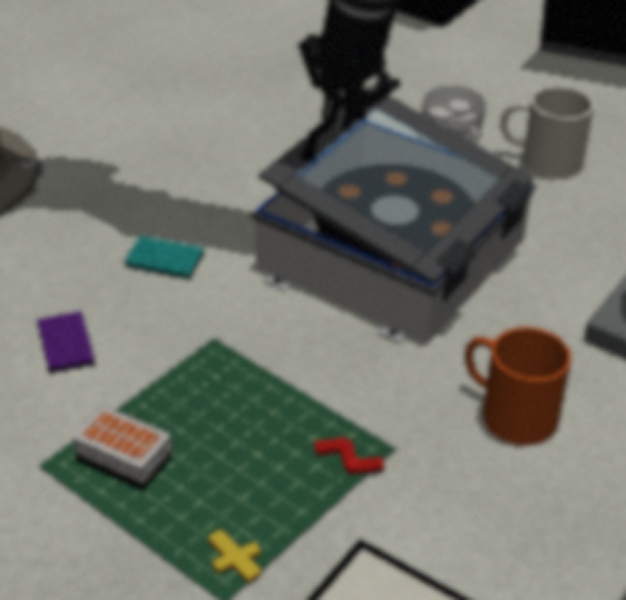

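The lid is open about 47 mm (front corner at about (265,175)) and held in the gripper. The pile is intact at (125,445). Nothing else appears to have moved, so I'm handing in.

```bash
python3 -c "
from bench import r
print(r.hand_in())"
```

```text
the job is handed in; nothing more can be done
None
```

I piled the two orange-and-white cassettes squarely on the black one and let go, then eased the lid off its gasket. It is handed in with the gripper holding the front edge about 47 mm open; the hand-in gave no verdict.

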